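# Turn the supply carousel until the solder reel is at the pointer

## Robot

A 6-joint arm with a two-finger parallel gripper is mounted at the origin on a cart in front of the work surface, level with it; the furniture and walls round the work are solid. World frame = base frame: x ahead of the robot, y to its left, z up, the work surface at z = 0. Lengths are in m, angles in rad, forces in N, time in s.
With the tool pointing down it reaches from about 0.35 to 1 m from the base axis. Payload 7.1 kg.
Tool frame: the origin (TCP) lies midway between the tips of the shut fingers; the grasp point (between the pads) lies 19 mm behind it; z points along the fingers, y is the direction in which the jaws open and shut (so a half turn about z gives the same grasp; the last joint's range is limited). The gripper opens to 85 mm and grips with 20 to 120 N. Pads are 22 mm wide; open, the fingers measure 114 mm over their backs; the gripper's body (76 mm by 85 mm) begins 54 mm behind the grasp point. The pads swing forward as they close: fully open they stand 13 mm farther back than shut.
Start: joints at [1.273, 0.423, 1.63, -0, 1.089, -0.019], TCP at [0.172, 0.601, 0.231] pointing down, gripper open.
Joint ranges: [-3, 3], [-0.9, 2.11], [0.09, 2.58], [-1.31, 4.45], [0.11, 2.69], [-2.54, 2.54]. Speed limits (rad/s): [2.39, 2.39, 3.01, 3.14, 3.14, 3.14].

## Interface

Orientations are given as a 3x3 rotation matrix whose columns are the frame's x, y, z axes.
In Python, from rig import bot gives the robot as it stands. The module is installed in compiled form; this text tells all that it offers.
- The arm moves only by the tool move_arm, never from a script. Its argument "targets" is a list of rows, each a list of 3 entries, a list of its own where there are three numbers: the shift along the tool's x, y, z in mm, then the turn about the tool's z in degrees, then the finger opening in mm, from 0 to 85.4. In form: [[[tx, ty, tz], turn, hand], ...]. A call has 1 to 20 rows; each row is the pose to reach, as a shift and turn from the pose commanded when the call began, along the tool's axes at that moment; what a row does not reach only later rows make up. A row lasts 1/10 s, in which the tool goes at most 50 mm and 8.59 degrees, less where a joint would pass 70% of its speed; a pose out of reach is approached as far as the arm can. A call with a gripper value outside its range is refused whole. The fingers move at their own pace and stop on an object; the grip force is fixed at half the most. Time passes only in rows, so rows that repeat a pose let the fingers close. It gives the time, the measured TCP pose, the force and the opening at its end, in the units of the state.
- bot.state(): the state, without advancing time (a new reading comes with each control period).
- bot.read_camera(name): name is "side" or "top"; returns a dict with "pixels" (384x512x3 uint8, red, green, blue), "fov_y" (degrees; the focal length in pixels is half the picture's height over the tangent of half this angle, whatever the lens; pixels are square), "cx", "cy" (the principal point, pixels), "R" (3x3) and "t" (3): a world point X has camera coordinates R X + t. Camera axes: x right, y down, z forward; pixel columns grow to the right and rows downward; lengths in m; the calibration is good to about 2 mm. A picture is of the moment at which its call begins. There is no depth.
- bot.job_done(): hands the job in, once; it reports no verdict.
The state is a dict: "time_s": time; "qpos": joint angles; "dq": joint speeds; "joint_efforts": joint torques, N m; "tcp_pos": TCP position; "eef_rot": TCP orientation; "contact_force": force on the tool from outside, world axes, zero at the start; "ft_torque": the same for the moment, N m; "grip_width": opening from 0.0 (shut) to 1.0 (fully open).
Only numpy, scipy, OpenCV 4.12 (cv2) and the standard library are available. Lean on these libraries where they do the work, as an engineer would, in place of code of your own. Each camera call takes 0.05 s, during which the arm holds its last target.

## Task

Bring the solder reel to the front of the supply carousel: push the finger pegs on the turntable's rim round, gently, until the reel stands squarely behind the arrow-shaped pointer of the carousel's fixed foot, then take the hand away. Either way round will do. Do not touch or lift any of the goods standing in the cups, and do not disturb the bottle and the adapter that stand on the bench.

Things in the scene. Friction and masses are not known exactly. Their poses are not given: they have to be found in the camera images.
- foot: Fixed foot of the carousel: dark round steel plate under the turntable, with an arrow-shaped aluminium tongue (26 mm wide, at most 12 mm high) lying on the bench and sticking out from under the disc. Origin on the bench on the turntable's axis, z up; the pointer extends along -x of this frame (the front), its tip 163 mm from the axis. Its place and yaw vary.
- turntable: Grey disc, 256 mm across, 12 mm thick, top face 30 mm above the bench; origin on its axis at its underside, z up. It turns without stops, both ways, and stays where it is left; about 2 N on a peg moves it. Four round black cups (82 mm outside, wall 3 mm, rims 44 mm above the bench) are centred 61 mm from the axis on its -x, -y, +x and +y.
- disc_top (a point): Centre of the disc's top face, 30 mm above the bench. Eight equal upright steel pegs, 12 mm in diameter and 40 mm tall (tops 70 mm above the bench), stand fixed on the disc's rim on a circle of 116 mm radius about it, every 45 degrees, the first at 22.5 degrees from the turntable's +x; 77 mm is clear between neighbours, and the disc's rim between them is bare and flat.
- reel_cup (a point): Centre of the floor of the cup that holds the solder reel: 61 mm from the axis along -x of the turntable's frame, 30 mm above the bench.
- solder_reel: Reel of solder wire with blue flanges, 55 mm in diameter and 47 mm tall, standing loose on its flange in its cup (the -x cup) on the turntable; origin at the centre of its underside, z up. Its top is 77 mm above the bench. It may slide up to about 10 mm in the cup.
- circuit_board: Small green circuit board with a few parts on it, 26 x 42 x 13 mm, lying flat, loose in one of the other three cups; origin at the centre of its underside, z up.
- tape_roll: Roll of black tape, 62 mm in diameter, 19 mm tall, lying flat and loose in one of the other three cups; origin at the centre of its underside, z up.
- power_adapter: Black plug-in adapter 32 x 64 x 26 mm, loose in one of the other three cups; origin at the centre of its underside, z up.
- flux_bottle: Bystander: white squeeze bottle with a red spout, 51 mm in diameter, 140 mm tall, standing behind the carousel on the right; origin at the centre of its underside.
- wall_adapter: Bystander: black adapter 32 x 64 x 26 mm lying on the bench to the right, near the robot (on the left a tall pedestal fan stands on the floor before the bench's edge, about x 0.22, y 0.37: keep the arm clear of it); origin at the centre of its underside.

How it is judged:
At the end, for the whole second after the job is handed in: The turntable is at rest with the reel's cup straight behind the pointer: cup centre within 11 mm (about 10 degrees) and the reel itself within 14 mm to either side of the pointer's line, on the pointer's side of the axis; all goods stand flat in their cups (x of each of solder_reel, reel_cup in the frame of foot below -0.04 m and y of solder_reel in the frame of foot between -0.014 and 0.014 m and y of reel_cup in the frame of foot between -0.011 and 0.011 m and angular speed of turntable below 0.05 rad/s and angle between each of solder_reel, circuit_board, tape_roll, power_adapter's own z axis and vertical below 0.15 rad and z of each of solder_reel, circuit_board, tape_roll, power_adapter in the frame of turntable below 0.02 m and horizontal distance between each of solder_reel, circuit_board, tape_roll, power_adapter and disc_top below 0.09 m); the robot touches nothing.
It fails at once if the turntable is spun fast (over 2.5 rad/s) (angular speed of turntable above 2.5 rad/s).
It fails at once if the solder reel is lifted or taken out of its cup (horizontal distance between solder_reel and reel_cup above 0.018 m or z of solder_reel in the frame of turntable above 0.02 m).
It fails at once if other goods are lifted out of their cups (z of any of circuit_board, tape_roll, power_adapter in the frame of turntable above 0.022 m).
It fails at once if the goods are touched by the robot (contact force between any of the fingers, the arm and solder_reel above 0.5 N or contact force between any of the fingers, the arm and circuit_board above 0.5 N or contact force between any of the fingers, the arm and tape_roll above 0.5 N or contact force between any of the fingers, the arm and power_adapter above 0.5 N).
It fails at once if something else on the bench is disturbed (moved over 15 mm) (distance of any of flux_bottle, wall_adapter from where it was at the start of the episode above 0.015 m).
It also fails if it takes over 64 s, if anything falls off the work surface, if the arm or the gripper's body presses on something with over 40 N, if the wrist force passes 120 N, or if a joint passes its speed limit or range.

## Working session

There is one attempt and no reset: what is moved stays moved. The work goes in short steps, Python scripts to look and compute and a tool call to move; the robot and the scene stay as the last step left them, time stands still between calls to the robot, and variables do not carry over. Pictures are saved under pics/ and viewed, and the job is handed in when it is done.

Besides the shell and the picture viewer there is one more tool, called after ">>>" as a command line: name --argument value ..., lists and objects as JSON in quotes. move_arm: Moves the arm, as the interface text tells. Its arguments: {"type":"object","properties":{"targets":{"type":"array"}},"required":["targets"]}

```bash
mkdir -p pics; cat > h.py <<'E'
import numpy as np, cv2
from rig import bot
def cam(n,fn=None):
    c=bot.read_camera(n)
    if fn: cv2.imwrite('pics/'+fn,c['pixels'][:,:,::-1])
    c['f']=192/np.tan(np.radians(c['fov_y'])/2); return c
def ray(c,u,v,z):
    R=np.array(c['R']);t=np.array(c['t']);o=-R.T@t
    d=R.T@np.array([(u-c['cx'])/c['f'],(v-c['cy'])/c['f'],1]); return o+d*(z-o[2])/d[2]
def proj(c,X):
    p=np.array(c['R'])@np.array(X)+np.array(c['t']); return c['f']*p[:2]/p[2]+[c['cx'],c['cy']]
E
python3 - <<'E'
from h import *
for n in('top','side'):
    c=cam(n,n+'0.png'); print(n,c['fov_y'],c['cx'],c['cy'],-np.array(c['R']).T@c['t'],np.array(c['R'])[2])
s=bot.state();print(s['time_s'],s['tcp_pos'],s['eef_rot'],s['grip_width'])
E
```

```text
top 44.71157679310779 255.27845739056605 192.51758773874448 [ 0.31732702 -0.09635006  0.98812911] [ 0.19402013  0.02590209 -0.98065553]
side 48.97117711058534 248.36048272168833 194.9356533967864 [ 0.04338573 -0.7918295   0.68069646] [ 0.43403236  0.67652185 -0.5949236 ]
0.1 [0.17182455 0.60039741 0.2306114 ] [[-9.61389835e-01  2.75189784e-01 -4.10082850e-04]
 [ 2.75190088e-01  9.61388912e-01 -1.33268326e-03]
 [ 2.75082871e-05 -1.39407887e-03 -9.99999028e-01]] 1.0009376553723859
```

View pics/top0.png

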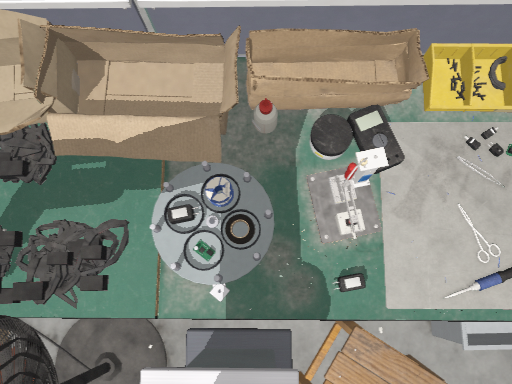

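View pics/side0.png

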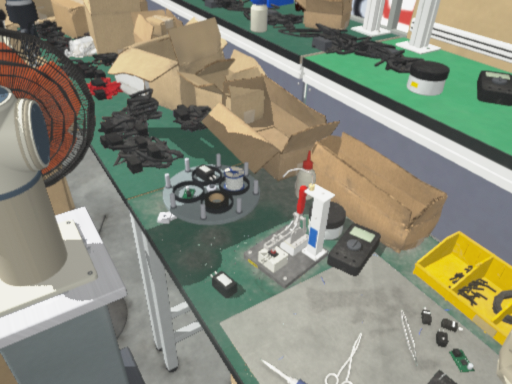

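The reel (blue) is at about (220,191) in the top view, and the pointer is near (218,291). I'll zoom in next and find the pegs.

```bash
python3 - <<'E'
from h import *
a=cv2.imread('pics/top0.png')[90:330,120:400]; 
cv2.imwrite('pics/top0z.png',cv2.resize(a[60:215,20:170],None,fx=5*.77,fy=5*.77,interpolation=cv2.INTER_CUBIC))
c=cam('top')
for u,v,z in[(212,222,.03),(220,191,.077),(218,291,.012),(265,125,.07),(350,282,.026),(206,164,.07),(156,300,0),(245,162,.07),(235,280,.07)]: print(u,v,ray(c,u,v,z))
print(c['f'])
E
```

```text
212 222 [0.44446686 0.01823349 0.03      ]
220 191 [ 0.5005549  -0.00184982  0.077     ]
218 291 [0.30444688 0.0045211  0.012     ]
265 125 [ 0.64102914 -0.09121186  0.07      ]
350 282 [ 0.32424551 -0.2630651   0.026     ]
206 164 [0.5579749  0.02863952 0.07      ]
156 300 [0.28510989 0.13429788 0.        ]
245 162 [ 0.5621814  -0.05077292  0.07      ]
235 280 [ 0.32627801 -0.0339913   0.07      ]
466.8490755241486
```

View pics/top0z.png

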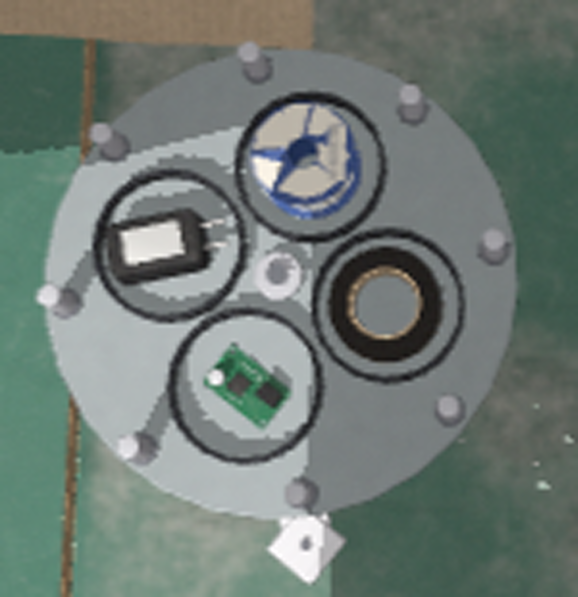

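```bash
python3 - <<'E'
from h import *
c=cam('top')
Z=lambda p,z: ray(c,(p[0]+.5)/3.85+140-.5,(p[1]+.5)/3.85+150-.5,z)[:2]
pegs=np.array([Z(p,.07) for p in[(247,52),(411,94),(494,240),(450,405),(302,490),(131,443),(48,297),(102,134)]])
A=np.c_[2*pegs,np.ones(8)];s=np.linalg.lstsq(A,(pegs**2).sum(1),rcond=None)[0];C=s[:2];print('C',C,'r',np.sqrt(s[2]+C@C))
d=pegs-C;print('pegs',pegs.round(3).tolist(),np.degrees(np.arctan2(d[:,1],d[:,0])).round(1),np.hypot(*d.T).round(3))
for n,p in dict(reel=(310,166),ad=(169,245),bd=(246,386),tape=(388,305)).items():
    q=Z(p,.044)-C;print(n,q+C,np.hypot(*q),np.degrees(np.arctan2(q[1],q[0])))
for z in(.006,.012):
  q=Z((310,583),z)-C;print('tip',q+C,np.hypot(*q),np.degrees(np.arctan2(q[1],q[0])))
  for p in [(268,548),(345,543),(280,516),(330,516)]:print(Z(p,z))
E
```

```text
C [0.44568674 0.01687123] r 0.11546584263123412
pegs [[0.56, 0.033], [0.537, -0.054], [0.46, -0.098], [0.375, -0.075], [0.332, -0.001], [0.355, 0.087], [0.429, 0.133], [0.515, 0.108]] [   8.2  -37.7  -83.1 -127.5 -171.1  142.5   98.1   52.7] [0.115 0.116 0.115 0.116 0.115 0.114 0.117 0.115]
reel [0.50351068 0.00118474] 0.05991388696657852 -15.177919920068407
ad [0.46045579 0.07559739] 0.0605548265972088 75.88342441444698
bd [0.38586718 0.03230857] 0.06177937068254312 165.52967453187884
tape [ 0.4287864  -0.04168535] 0.060946657061262746 -106.0989601706493
tip [2.84178586e-01 2.64954841e-04] 0.16235963585437863 -174.1294740002397
[0.30228705 0.02321348]
[ 0.30519926 -0.01807757]
[0.31916041 0.01717989]
[ 0.31933952 -0.00975498]
tip [ 0.2843811  -0.00032528] 0.16221969715872886 -173.91477973918725
[0.30237893 0.02248305]
[ 0.30527335 -0.01855575]
[0.31914921 0.01648631]
[ 0.31932723 -0.010284  ]
```

```bash
python3 - <<'E'
from h import *
c=cam('side');t=cam('top')
for z in np.arange(-.7,.75,.1): print(round(z,1),proj(c,[.22,.37,z]).round(),proj(t,[.22,.37,z]).round())
print('base',[proj(c,[0,0,z]).round() for z in(0,.2,.4)],'tcp',proj(c,[.172,.6,.231]),[proj(c,[0.06,.18,z]).round() for z in(0,.2,.4,.6)])
a=cv2.imread('pics/side0.png');cv2.imwrite('pics/sidez.png',cv2.resize(a[0:300,0:200],None,fx=2,fy=2))
cv2.imwrite('pics/topz.png',cv2.resize(cv2.imread('pics/top0.png')[230:,:200],None,fx=3,fy=3))
E
```

```text
-0.7 [126. 310.] [135. 312.]
-0.6 [122. 294.] [127. 314.]
-0.5 [118. 276.] [117. 316.]
-0.4 [113. 256.] [106. 318.]
-0.3 [108. 235.] [ 94. 321.]
-0.2 [102. 213.] [ 79. 324.]
-0.1 [ 96. 188.] [ 62. 327.]
-0.0 [ 90. 161.] [ 41. 332.]
0.1 [ 83. 131.] [ 15. 337.]
0.2 [75. 99.] [-17. 343.]
0.3 [66. 62.] [-59. 352.]
0.4 [56. 22.] [-115.  364.]
0.5 [ 45. -24.] [-194.  380.]
0.6 [ 33. -75.] [-316.  405.]
0.7 [  19. -134.] [-523.  447.]
base [array([ 34., 265.]), array([  5., 192.]), array([-36.,  92.])] tcp [36.79612713 64.6284346 ] [array([ 47., 212.]), array([ 23., 143.]), array([-8., 54.]), array([-48., -64.])]
```

View pics/sidez.png

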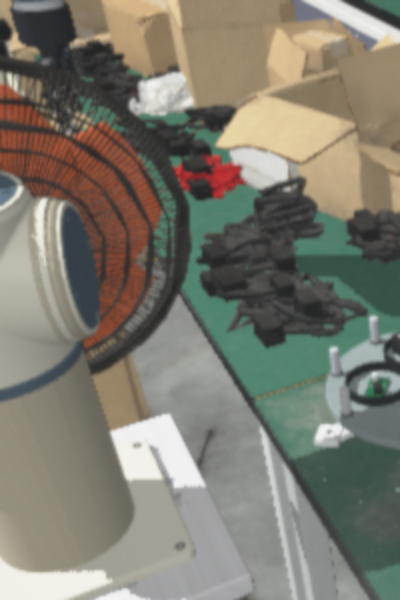

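View pics/topz.png

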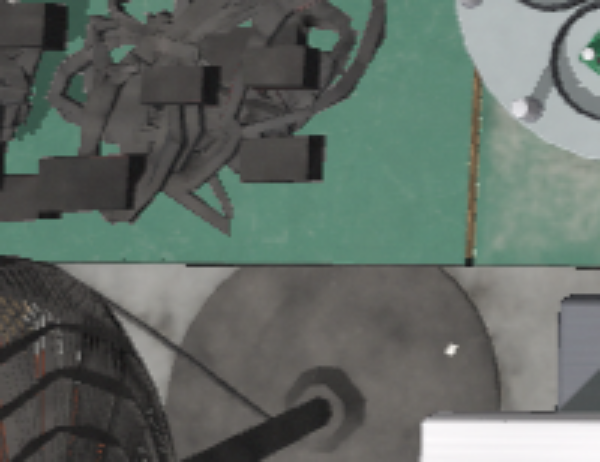

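```bash
python3 - <<'E'
from h import *
c=cam('side');t=cam('top')
for z in (-.6,-.75,-.9): print('base',z,ray(t,107,364,z))
for z in (0,.1,.2,.3,.4,.5): print(z,'top rim',ray(c,36,30,z)[:2],'right rim',ray(c,92,110,z)[:2],'| topcam front',ray(t,5,315,z)[:2],ray(t,57,380,z)[:2])
print('bottom rim',[ray(c,50,185,z) for z in(-.2,-.1,0,.1)])
E
```

```text
base -0.6 [ 0.06109234  0.4250854  -0.6       ]
base -0.75 [ 0.03689077  0.47433537 -0.75      ]
base -0.9 [ 0.01268921  0.52358535 -0.9       ]
0 top rim [0.33707068 1.89633371] right rim [0.32244599 0.71912455] | topcam front [0.25235331 0.44847275] [0.12612357 0.32775338]
0.1 top rim [0.29392591 1.50142007] right rim [0.2814497  0.49715277] | topcam front [0.25892874 0.39333595] [0.14547361 0.28483354]
0.2 top rim [0.25078114 1.10650642] right rim [0.24045342 0.27518099] | topcam front [0.26550416 0.33819914] [0.16482366 0.2419137 ]
0.3 top rim [0.20763636 0.71159277] right rim [0.19945714 0.05320921] | topcam front [0.27207959 0.28306234] [0.18417371 0.19899386]
0.4 top rim [0.16449159 0.31667913] right rim [ 0.15846085 -0.16876257] | topcam front [0.27865502 0.22792554] [0.20352376 0.15607402]
0.5 top rim [ 0.12134681 -0.07823452] right rim [ 0.11746457 -0.39073435] | topcam front [0.28523045 0.17278873] [0.22287381 0.11315418]
bottom rim [array([ 0.10651196,  0.62084877, -0.2       ]), array([ 0.0993442,  0.4604441, -0.1      ]), array([0.09217644, 0.30003943, 0.        ]), array([0.08500867, 0.13963476, 0.1       ])]
```

```bash
python3 - <<'E'
from h import *
c=cam('side');t=cam('top')
def tri(a,b):
    P=[np.diag([1,1,1])@np.array([[k['f'],0,k['cx']],[0,k['f'],k['cy']],[0,0,1]])@np.c_[np.array(k['R']),np.array(k['t'])] for k in(t,c)]
    X=cv2.triangulatePoints(P[0],P[1],np.array(a,float),np.array(b,float))[:,0];X=X[:3]/X[3];print(X,proj(t,X).round(),proj(c,X).round())
tri((265,101),(308,152)) # bottle tip
for z in(.06,.1):print('bottle',ray(t,265,122,z))
cv2.imwrite('pics/sz.png',cv2.resize(cv2.imread('pics/side0.png')[80:250,130:340],None,fx=3.5,fy=3.5,interpolation=cv2.INTER_CUBIC))
cv2.imwrite('pics/tz.png',cv2.resize(cv2.imread('pics/top0.png')[60:200,20:300],None,fx=2.8,fy=2.8,interpolation=cv2.INTER_CUBIC))
E
```

```text
[ 0.66806709 -0.0918715   0.13425254] [265. 101.] [308. 152.]
bottle [ 0.65113034 -0.09113832  0.06      ]
bottle [ 0.63674427 -0.09136294  0.1       ]
```

View pics/sz.png

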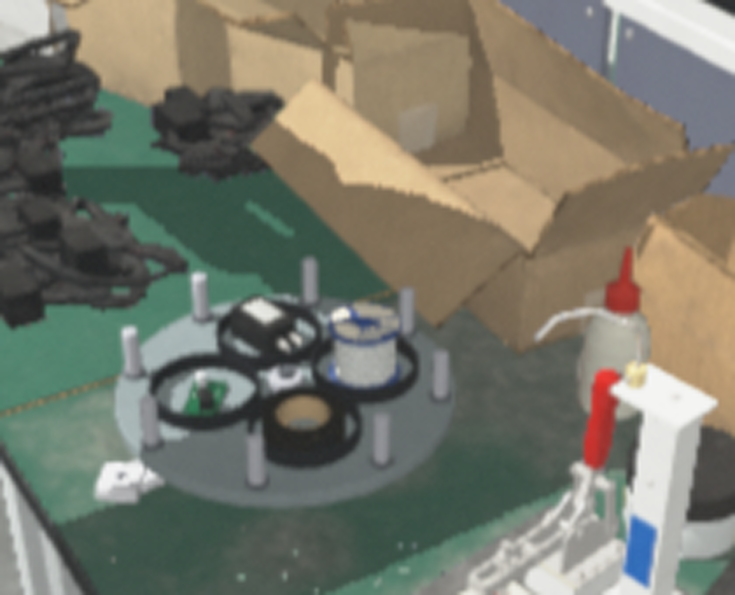

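View pics/tz.png

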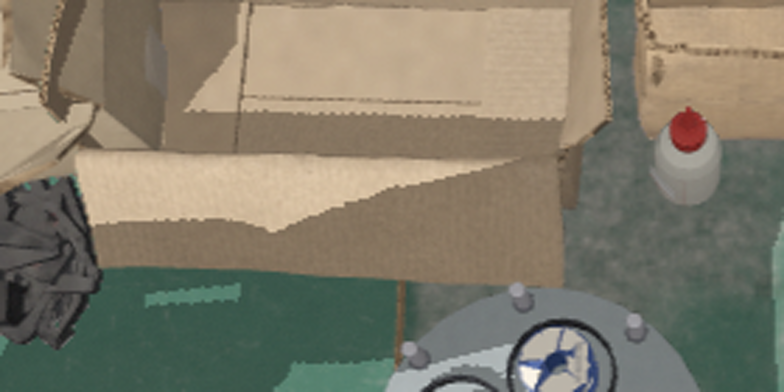

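```bash
python3 - <<'E'
from h import *
c=cam('side');t=cam('top')
P=[np.array([[k['f'],0,k['cx']],[0,k['f'],k['cy']],[0,0,1]])@np.c_[np.array(k['R']),np.array(k['t'])] for k in(t,c)]
for a,b in[((220.4,161.8),(254,173)),((220,113.6),(281,151))]:
    X=cv2.triangulatePoints(P[0],P[1],np.array(a,float),np.array(b,float))[:,0];X=X[:3]/X[3];print(X,proj(t,X).round(),proj(c,X).round())
E
```

```text
[0.56807921 0.0011692  0.05095982] [220. 162.] [254. 173.]
[6.55732668e-01 2.35328222e-04 9.45513651e-02] [220. 114.] [281. 151.]
```

>>> move_arm --targets '[[[0,0,-40],0,0],[[0,0,-80],0,0],[[0,0,-120],0,0],[[0,0,-160],0,0],[[0,0,-200],0,0],[[0,0,-220],0,0],[[0,0,-220],0,0]]'

```text
time_s: 1.3
tcp_pos: [0.1723, 0.602, 0.4555]
eef_rot: [[-0.961, 0.275, 0.002], [0.275, 0.961, 0.007], [-0.0, 0.007, -1.0]]
contact_force: [-0.6, 0.3, -0.4]
grip_width: -0.0
```

>>> move_arm --targets '[[[-34,-16,0],2,0],[[-67,-33,0],4,0],[[-101,-49,0],6,0],[[-134,-66,0],8,0],[[-168,-82,0],10,0],[[-202,-98,0],13,0],[[-235,-115,0],16,0],[[-269,-131,0],19,0],[[-302,-148,0],22,0],[[-336,-164,0],24,0],[[-354,-205,0],26,0],[[-371,-245,0],28,0],[[-389,-286,0],30,0],[[-406,-326,0],32,0],[[-424,-367,0],34,0],[[-442,-408,0],36,0],[[-459,-448,0],38,0],[[-477,-489,0],40,0],[[-494,-530,0],42,0],[[-512,-570,0],44,0]]'

```text
time_s: 3.3
tcp_pos: [0.5066, -0.0898, 0.4498]
eef_rot: [[-0.499, 0.867, -0.002], [0.867, 0.499, 0.0], [0.001, -0.001, -1.0]]
contact_force: [0.1, -0.2, -0.2]
grip_width: -0.003
```

>>> move_arm --targets '[[[0,0,0],0,0],[[0,0,0],0,0],[[0,0,0],0,0]]'

```text
time_s: 3.6
tcp_pos: [0.5069, -0.0874, 0.4504]
eef_rot: [[-0.501, 0.865, -0.002], [0.865, 0.501, 0.001], [0.001, -0.001, -1.0]]
contact_force: [-0.3, 0.1, -0.3]
grip_width: -0.001
```

>>> move_arm --targets '[[[0,0,40],0,0],[[0,0,80],0,0],[[0,0,120],0,0],[[0,0,160],0,0],[[0,0,200],0,0],[[0,0,240],0,0],[[0,0,280],0,0],[[0,0,320],0,0],[[0,0,345],0,0],[[0,0,345],0,0]]'

```text
time_s: 4.6
tcp_pos: [0.5046, -0.0861, 0.1032]
eef_rot: [[-0.502, 0.865, -0.007], [0.865, 0.502, 0.001], [0.005, -0.005, -1.0]]
contact_force: [-0.4, 0.6, -0.2]
grip_width: 0.001
```

```bash
python3 - <<'E'
from h import *
a=cam('side')['pixels'];b=cam('top')['pixels']
o=np.hstack([cv2.resize(a[90:240,130:290],(400,375)),cv2.resize(b[120:300,130:322],(400,375))])
cv2.imwrite('pics/p1.png',o[:,:,::-1]);print(bot.state()['tcp_pos'])
E
```

```text
[ 0.50746433 -0.08701819  0.10659372]
```

View pics/p1.png

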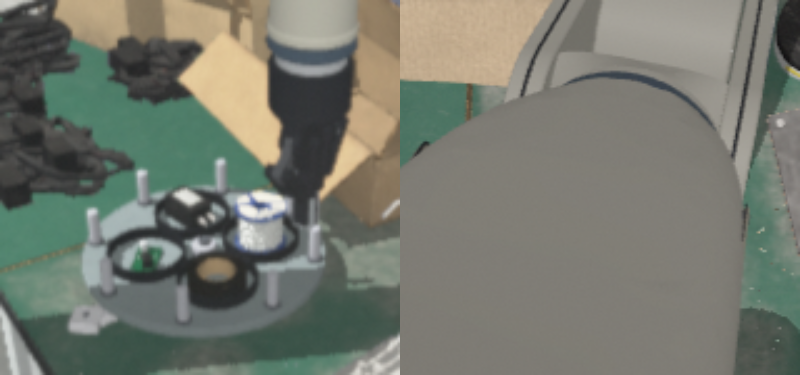

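>>> move_arm --targets '[[[0,0,20],0,0],[[0,0,40],0,0],[[0,0,55],0,0],[[0,0,60],0,0],[[0,0,60],0,0],[[0,0,60],0,0]]'

```text
time_s: 5.3
tcp_pos: [0.5084, -0.0881, 0.0477]
eef_rot: [[-0.501, 0.866, 0.002], [0.866, 0.501, -0.0], [-0.001, 0.002, -1.0]]
contact_force: [-0.0, 0.3, -0.5]
grip_width: 0.0
```

```bash
cat >> h.py <<'E'
C=np.array([.4457,.0169])
def arc(f0,f1,n,r=.122,ease=False):
    s=bot.state();p=np.array(s['tcp_pos']);R=np.array(s['eef_rot']);print(s['time_s'],p,s['contact_force'],'finger ang',np.degrees(np.arctan2(*(p[:2]-C)[::-1])),'r',np.hypot(*(p[:2]-C)))
    x0=np.degrees(np.arctan2(R[1,0],R[0,0]));rows=[]
    for k in range(1,n+1):
        f=f0+(f1-f0)*k/n;q=C+r*np.array([np.cos(np.radians(f)),np.sin(np.radians(f))])
        d=R.T@np.r_[q-p[:2],0];rows.append('[[%d, %d, 0], %d, 0]'%(round(d[0]*1e3),round(d[1]*1e3),round((x0-(f+180)+180)%360-180)))
    print('['+', '.join(rows)+']')
E
python3 -c "
from h import *
arc(-60,-105,20)"
```

```text
5.3 [ 0.50838908 -0.08805961  0.04768485] [-0.04870799  0.29628821 -0.46991242] finger ang -59.15145187242757 r 0.12225563714089945
[[[0, -7, 0], 2, 0], [[1, -11, 0], 5, 0], [[1, -16, 0], 7, 0], [[2, -21, 0], 9, 0], [[3, -26, 0], 11, 0], [[4, -30, 0], 14, 0], [[5, -35, 0], 16, 0], [[6, -40, 0], 18, 0], [[8, -44, 0], 20, 0], [[10, -48, 0], 23, 0], [[11, -53, 0], 25, 0], [[14, -57, 0], 27, 0], [[16, -61, 0], 29, 0], [[18, -66, 0], 32, 0], [[21, -70, 0], 34, 0], [[24, -74, 0], 36, 0], [[26, -77, 0], 38, 0], [[30, -81, 0], 41, 0], [[33, -85, 0], 43, 0], [[36, -88, 0], 45, 0]]
```

>>> move_arm --targets '[[[0,-5,0],2,0],[[1,-10,0],5,0],[[1,-15,0],7,0],[[2,-20,0],9,0],[[3,-25,0],11,0],[[4,-30,0],14,0],[[5,-35,0],16,0],[[6,-40,0],18,0],[[8,-44,0],20,0],[[10,-48,0],23,0],[[11,-53,0],25,0],[[14,-57,0],27,0],[[16,-61,0],29,0],[[18,-66,0],32,0],[[21,-70,0],34,0],[[24,-74,0],36,0],[[26,-77,0],38,0],[[30,-81,0],41,0],[[33,-85,0],43,0],[[36,-88,0],45,0]]'

```text
time_s: 7.3
tcp_pos: [0.413, -0.1011, 0.0464]
eef_rot: [[0.261, 0.965, 0.001], [0.965, -0.261, -0.0], [-0.0, 0.001, -1.0]]
contact_force: [2.0, 0.4, -0.1]
grip_width: -0.002
```

```bash
python3 - <<'E'
from h import *
a=cam('side')['pixels'];b=cam('top')['pixels']
o=np.hstack([cv2.resize(a[90:240,130:290],(400,375)),cv2.resize(b[120:300,130:322],(400,375))])
cv2.imwrite('pics/p2.png',o[:,:,::-1]);arc(-105,-138,15)
E
```

```text
7.4 [ 0.41223849 -0.10086622  0.04630031] [ 0.68075455 -0.25001894  0.61448592] finger ang -105.86170431068628 r 0.12242775867701808
[[[1, -3, 0], 2, 0], [[1, -8, 0], 4, 0], [[1, -12, 0], 7, 0], [[2, -17, 0], 9, 0], [[3, -21, 0], 11, 0], [[4, -26, 0], 13, 0], [[5, -31, 0], 15, 0], [[6, -35, 0], 18, 0], [[8, -39, 0], 20, 0], [[9, -44, 0], 22, 0], [[11, -48, 0], 24, 0], [[13, -52, 0], 26, 0], [[15, -57, 0], 29, 0], [[18, -61, 0], 31, 0], [[20, -65, 0], 33, 0]]
```

View pics/p2.png

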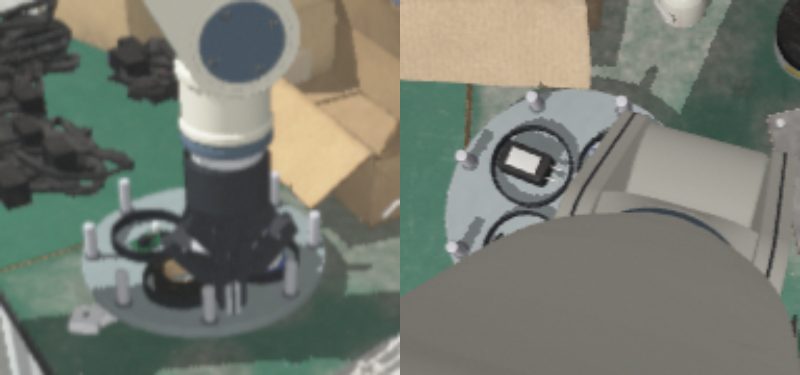

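>>> move_arm --targets '[[[1,-4,0],2,0],[[1,-8,0],4,0],[[1,-12,0],7,0],[[2,-17,0],9,0],[[3,-21,0],11,0],[[4,-26,0],13,0],[[5,-31,0],15,0],[[6,-35,0],18,0],[[8,-39,0],20,0],[[9,-44,0],22,0],[[11,-48,0],24,0],[[13,-52,0],26,0],[[15,-56,0],29,0],[[17,-59,0],30,0],[[18,-61,0],31,0],[[18,-61,0],31,0]]'

```text
time_s: 9.0
tcp_pos: [0.3586, -0.0676, 0.0463]
eef_rot: [[0.719, 0.695, -0.0], [0.695, -0.719, 0.0], [-0.0, -0.0, -1.0]]
contact_force: [0.0, -0.4, 0.4]
grip_width: 0.0
```

```bash
python3 - <<'E'
from h import *
a=cam('side')['pixels'];b=cam('top')['pixels']
o=np.hstack([cv2.resize(a[90:240,130:290],(400,375)),cv2.resize(b[120:300,130:322],(400,375))])
cv2.imwrite('pics/p3.png',o[:,:,::-1]);arc(-138,-138,1);print(bot.state()['qpos'],bot.state()['eef_rot'])
E
```

```text
9.1 [ 0.35869231 -0.06768936  0.04628736] [-1.0872393   0.27348125 -0.45595095] finger ang -135.8074172555371 r 0.12134948696930538
[[[-1, -5, 0], 2, 0]]
[-2.19149168e-01  4.39291484e-01  2.28538992e+00  7.38080276e-05
  4.17407455e-01  5.82366304e-01] [[ 7.18457985e-01  6.95570195e-01 -4.77831759e-04]
 [ 6.95570315e-01 -7.18458014e-01  1.37079998e-04]
 [-2.47953296e-04 -4.30851806e-04 -9.99999876e-01]]
```

View pics/p3.png

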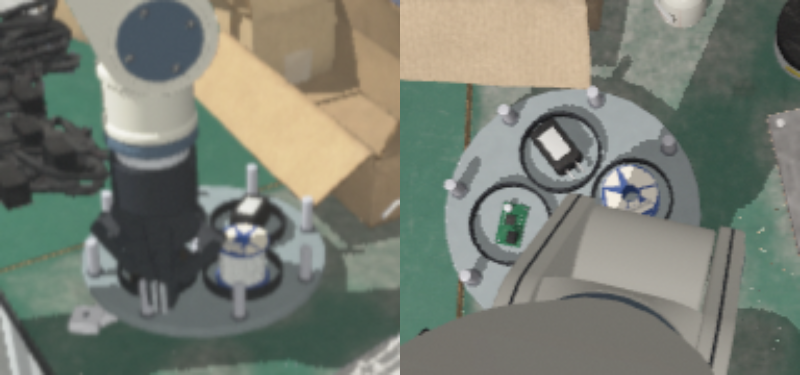

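```bash
python3 - <<'E'
from h import *
t=cam('top')
for u,v in[(595,93),(504,107),(668,138),(452,181),(463,271)]:
    q=ray(t,(u-400)/2.083+130,v/2.083+120,.07)[:2]-C;print(np.hypot(*q),np.degrees(np.arctan2(q[1],q[0])))
E
```

```text
0.11353559964603721 -12.316710810926237
0.11631376314171628 33.655496227707815
0.11633900539588216 -55.35843342282577
0.11437408958777763 78.11655655741859
0.11565278812674568 122.74137421661658
```

>>> move_arm --targets '[[[0,5,0],0,0],[[0,6,-20],0,0],[[0,6,-45],0,0],[[0,6,-70],0,0],[[10,14,-70],-7,0],[[20,22,-70],-14,0],[[30,30,-70],-21,0],[[40,38,-70],-28,0],[[50,45,-70],-35,0],[[60,53,-70],-42,0],[[70,61,-70],-49,0],[[80,69,-70],-56,0],[[90,76,-70],-63,0],[[100,83,-70],-70,0],[[112,92,-70],-78,0],[[124,101,-70],-86,0],[[136,110,-70],-94,0],[[147,119,-70],-102,0],[[147,119,-70],-102,0],[[147,119,-70],-102,0]]'

```text
time_s: 11.15
tcp_pos: [0.5467, -0.0513, 0.116]
eef_rot: [[-0.827, 0.562, -0.001], [0.562, 0.827, 0.0], [0.001, -0.001, -1.0]]
contact_force: [0.4, 0.3, 0.6]
grip_width: -0.005
```

```bash
python3 - <<'E'
from h import *
a=cam('side')['pixels'];b=cam('top')['pixels']
o=np.hstack([cv2.resize(a[90:240,130:290],(400,375)),cv2.resize(b[120:300,130:322],(400,375))])
cv2.imwrite('pics/p4.png',o[:,:,::-1]);arc(-34,-34,1)
E
```

```text
11.25 [ 0.5461816  -0.05124644  0.11604249] [ 0.25364312 -0.14180577 -0.14653254] finger ang -34.145050919599804 r 0.12141041590778343
[[[-1, 0, 0], 0, 0]]
```

View pics/p4.png

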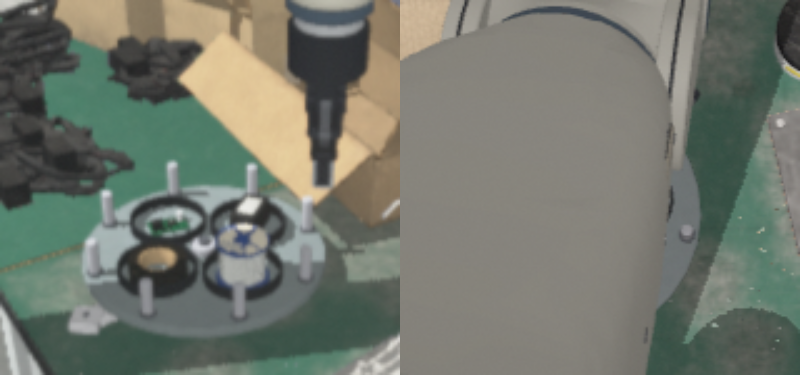

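>>> move_arm --targets '[[[-1,0,20],0,0],[[-1,0,40],0,0],[[-1,0,60],0,0],[[-1,0,70],0,0],[[-1,0,70],0,0],[[-1,0,70],0,0]]'

```text
time_s: 11.85
tcp_pos: [0.5481, -0.0518, 0.0467]
eef_rot: [[-0.829, 0.559, 0.0], [0.559, 0.829, -0.0], [-0.0, 0.0, -1.0]]
contact_force: [0.6, -0.6, -0.2]
grip_width: -0.003
```

```bash
python3 -c "
from h import *
arc(-34,-82,20)"
```

```text
11.85 [ 0.54809153 -0.05176298  0.04671565] [ 0.5584106  -0.55080679 -0.22596347] finger ang -33.84550330259744 r 0.12328272060176769
[[[1, -5, 0], 2, 0], [[2, -11, 0], 5, 0], [[2, -16, 0], 7, 0], [[3, -21, 0], 10, 0], [[4, -26, 0], 12, 0], [[5, -31, 0], 14, 0], [[6, -36, 0], 17, 0], [[8, -40, 0], 19, 0], [[10, -45, 0], 22, 0], [[12, -50, 0], 24, 0], [[14, -55, 0], 26, 0], [[16, -59, 0], 29, 0], [[19, -64, 0], 31, 0], [[22, -68, 0], 34, 0], [[25, -72, 0], 36, 0], [[28, -76, 0], 38, 0], [[31, -80, 0], 41, 0], [[34, -84, 0], 43, 0], [[38, -88, 0], 46, 0], [[42, -91, 0], 48, 0]]
```

>>> move_arm --targets '[[[1,-5,0],2,0],[[2,-10,0],5,0],[[2,-15,0],7,0],[[3,-20,0],10,0],[[4,-25,0],12,0],[[5,-30,0],14,0],[[6,-35,0],17,0],[[8,-40,0],19,0],[[10,-45,0],22,0],[[12,-50,0],24,0],[[14,-55,0],26,0],[[16,-59,0],29,0],[[19,-64,0],31,0],[[22,-68,0],34,0],[[25,-72,0],36,0],[[28,-76,0],38,0],[[31,-80,0],41,0],[[34,-84,0],43,0],[[38,-88,0],46,0],[[42,-91,0],48,0]]'

```text
time_s: 13.85
tcp_pos: [0.4619, -0.1039, 0.0463]
eef_rot: [[-0.137, 0.991, -0.0], [0.991, 0.137, -0.0], [-0.0, -0.0, -1.0]]
contact_force: [2.0, -1.9, -0.6]
grip_width: 0.001
```

```bash
python3 -c "
from h import *
arc(-82,-125,20)"
```

```text
13.85 [ 0.46186972 -0.10387686  0.04626862] [ 2.04024375 -1.86867958 -0.63500179] finger ang -82.37453114788786 r 0.12185446523132588
[[[0, -4, 0], 2, 0], [[0, -8, 0], 4, 0], [[1, -13, 0], 6, 0], [[1, -17, 0], 8, 0], [[2, -22, 0], 11, 0], [[3, -26, 0], 13, 0], [[4, -31, 0], 15, 0], [[5, -35, 0], 17, 0], [[7, -40, 0], 19, 0], [[8, -44, 0], 21, 0], [[10, -48, 0], 24, 0], [[12, -52, 0], 26, 0], [[14, -56, 0], 28, 0], [[16, -60, 0], 30, 0], [[19, -64, 0], 32, 0], [[21, -68, 0], 34, 0], [[24, -72, 0], 36, 0], [[26, -76, 0], 39, 0], [[29, -79, 0], 41, 0], [[32, -82, 0], 43, 0]]
```

>>> move_arm --targets '[[[0,-4,0],2,0],[[0,-8,0],4,0],[[1,-13,0],6,0],[[1,-17,0],8,0],[[2,-22,0],11,0],[[3,-26,0],13,0],[[4,-31,0],15,0],[[5,-35,0],17,0],[[7,-40,0],19,0],[[8,-44,0],21,0],[[10,-48,0],24,0],[[12,-52,0],26,0],[[14,-56,0],28,0],[[16,-60,0],30,0],[[19,-64,0],32,0],[[21,-68,0],34,0],[[24,-72,0],36,0],[[26,-75,0],38,0],[[28,-77,0],40,0],[[28,-77,0],40,0]]'

```text
time_s: 15.85
tcp_pos: [0.3813, -0.0865, 0.0462]
eef_rot: [[0.53, 0.848, -0.001], [0.848, -0.53, 0.0], [-0.0, -0.001, -1.0]]
contact_force: [-0.3, -0.5, 1.1]
grip_width: -0.001
```

```bash
python3 - <<'E'
from h import *
a=cam('side')['pixels'];b=cam('top')['pixels']
o=np.hstack([cv2.resize(a[90:240,130:290],(400,375)),cv2.resize(b[120:300,130:322],(400,375))])
cv2.imwrite('pics/p5.png',o[:,:,::-1]);arc(-122,-140,10)
E
```

```text
15.95 [ 0.38157718 -0.08661969  0.04622588] [ 0.04141758 -0.33188534  0.46635353] finger ang -121.77516328726377 r 0.12177053542600158
[[[0, -4, 0], 2, 0], [[0, -8, 0], 4, 0], [[0, -12, 0], 5, 0], [[1, -16, 0], 7, 0], [[1, -20, 0], 9, 0], [[2, -23, 0], 11, 0], [[3, -27, 0], 13, 0], [[4, -31, 0], 14, 0], [[5, -35, 0], 16, 0], [[6, -38, 0], 18, 0]]
```

View pics/p5.png

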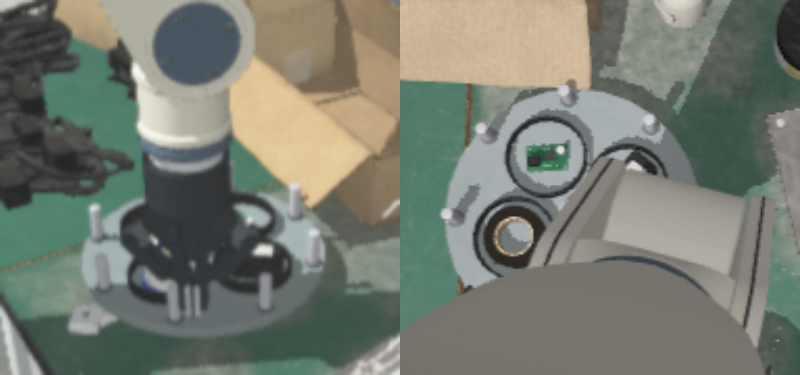

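```bash
python3 - <<'E'
from h import *
t=cam('top')
for u,v in[(568,91),(484,128),(651,120),(447,214)]:
    q=ray(t,(u-400)/2.083+130,v/2.083+120,.07)[:2]-C;a=np.degrees(np.arctan2(q[1],q[0]));print(np.hypot(*q),a,a%45)
E
```

```text
0.11295617411280023 1.1455482828645938 1.1455482828645938
0.1125494390232235 47.653623589480745 2.6536235894807447
0.11536579425438605 -43.3153051249849 1.6846948750150972
0.11548130836511276 94.18024651820927 4.180246518209273
```

>>> move_arm --targets '[[[0,-3,0],1,0],[[0,-6,0],3,0],[[0,-9,0],4,0],[[0,-12,0],5,0],[[1,-15,0],7,0],[[1,-18,0],8,0],[[1,-21,0],10,0],[[2,-24,0],11,0],[[3,-27,0],13,0],[[4,-30,0],14,0],[[5,-33,0],15,0],[[6,-36,0],17,0],[[6,-38,0],18,0],[[6,-38,0],18,0],[[6,-38,0],18,0]]'

```text
time_s: 17.5
tcp_pos: [0.3529, -0.0614, 0.0463]
eef_rot: [[0.765, 0.644, -0.001], [0.644, -0.765, 0.0], [-0.0, -0.001, -1.0]]
contact_force: [0.6, -0.3, -0.2]
grip_width: 0.003
```

```bash
python3 - <<'E'
from h import *
a=cam('side')['pixels'];b=cam('top')['pixels']
cv2.imwrite('pics/p6.png',cv2.resize(b[140:310,130:300],(680,680),interpolation=cv2.INTER_CUBIC)[:600,:,::-1]);cv2.imwrite('pics/p6s.png',cv2.resize(a[90:240,130:290],(640,600))[:,:,::-1]);arc(-140,-140,1);print(bot.state()['qpos'])
E
```

```text
17.6 [ 0.35294247 -0.06145717  0.04628115] [ 0.58380128  0.68172088 -0.09653817] finger ang -139.8104582647773 r 0.12142407398560591
[[[-1, 0, 0], 0, 0]]
[-2.05654470e-01  4.34582770e-01  2.29924759e+00  9.63487249e-05
  4.08334386e-01  6.66094525e-01]
```

View pics/p6.png

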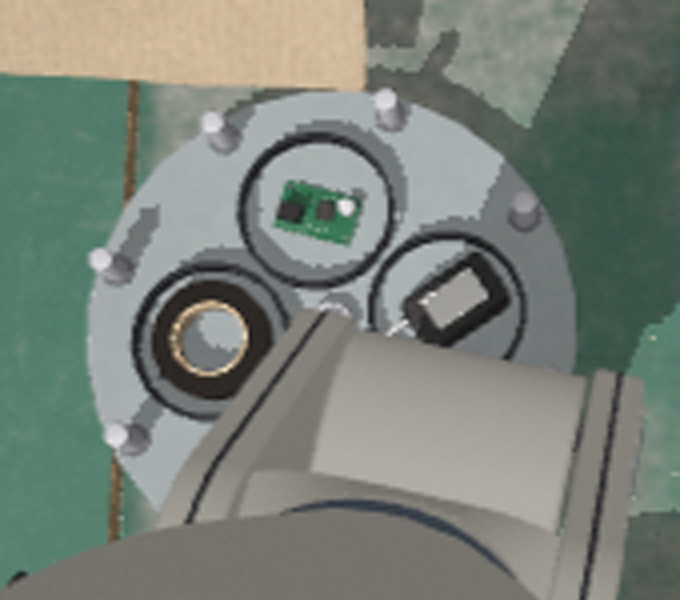

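View pics/p6s.png

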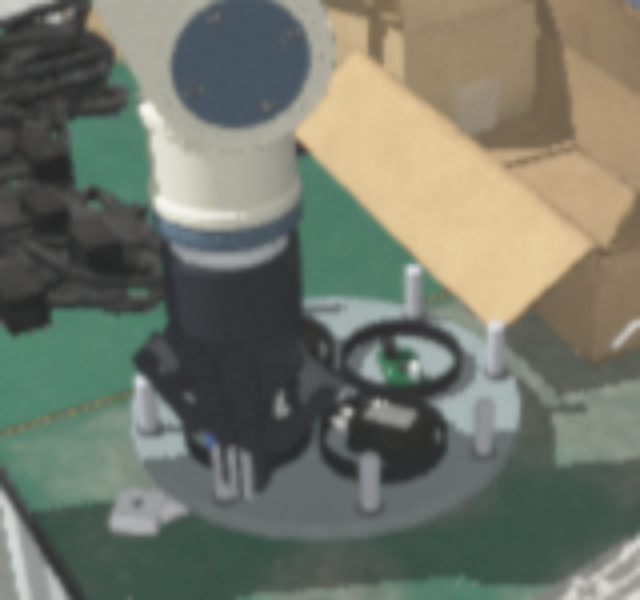

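```bash
python3 - <<'E'
from h import *
t=cam('top')
def g(u,v,z):
    q=ray(t,(u+.5)/4+130-.5,(v+.5)/4+140-.5,z)[:2]-C;a=np.degrees(np.arctan2(q[1],q[0]));print(np.hypot(*q).round(4),a.round(1),(a%45).round(1))
for u,v in[(386,97),(213,126),(102,258),(118,433),(524,203)]:g(u,v,.07)
for u,v in[(319,211),(213,341),(448,306)]:g(u,v,.044)
E
```

```text
0.1163 -14.6 30.4
0.1135 31.0 31.0
0.1156 75.4 30.4
0.1154 120.3 30.3
0.1152 -60.0 30.0
0.0589 6.5 6.5
0.0599 98.8 8.8
0.0614 -81.4 8.6
```

>>> move_arm --targets '[[[0,-1,0],0,0],[[0,-2,0],1,0],[[0,-3,0],1,0],[[0,-4,0],2,0],[[0,-4,0],2,0],[[0,-4,0],2,0],[[0,0,0],2,0],[[0,4,0],2,0],[[0,8,0],2,0],[[0,8,-20],2,0],[[0,8,-45],2,0],[[0,8,-70],2,0],[[0,8,-110],2,0],[[0,8,-150],2,0],[[0,8,-200],2,0],[[0,8,-200],2,0]]'

```text
time_s: 19.25
tcp_pos: [0.362, -0.0687, 0.2521]
eef_rot: [[0.788, 0.616, 0.011], [0.616, -0.788, -0.003], [0.007, 0.009, -1.0]]
contact_force: [0.9, 0.6, -0.9]
grip_width: -0.003
```

```bash
python3 - <<'E'
from h import *
print(bot.state()['tcp_pos'])
b=cam('top')['pixels'];cv2.imwrite('pics/p7.png',b[:,:,::-1])
E
```

```text
[ 0.36203175 -0.0686528   0.25210289]
```

View pics/p7.png

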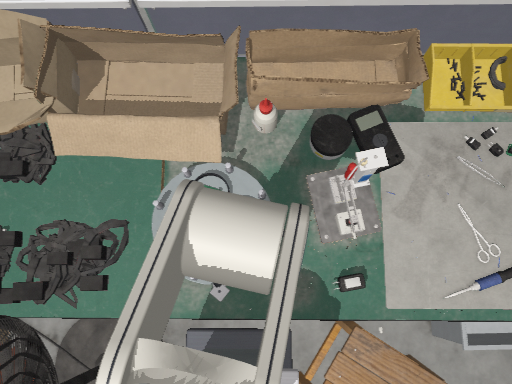

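>>> move_arm --targets '[[[0,0,-40],0,0],[[0,0,-80],0,0],[[-15,27,-120],0,0],[[-30,55,-150],0,0],[[-45,83,-150],0,0],[[-61,111,-150],0,0],[[-77,139,-150],0,0],[[-92,167,-150],0,0],[[-107,195,-150],0,0],[[-122,222,-150],0,0],[[-122,222,-150],0,0],[[-122,222,-150],0,0]]'

```text
time_s: 20.5
tcp_pos: [0.3984, -0.3177, 0.3944]
eef_rot: [[0.789, 0.615, -0.003], [0.615, -0.789, 0.003], [-0.001, -0.004, -1.0]]
contact_force: [0.5, 1.0, -0.1]
grip_width: 0.0
```

```bash
python3 - <<'E'
from h import *
print(bot.state()['tcp_pos'])
b=cam('top')['pixels'];cv2.imwrite('pics/p8.png',cv2.resize(b[155:305,140:290],(600,600),interpolation=cv2.INTER_CUBIC)[:,:,::-1])
a=cam('side')['pixels'];cv2.imwrite('pics/p8s.png',a[:,:,::-1])
E
```

```text
[ 0.39839821 -0.31771098  0.39443407]
```

View pics/p8.png

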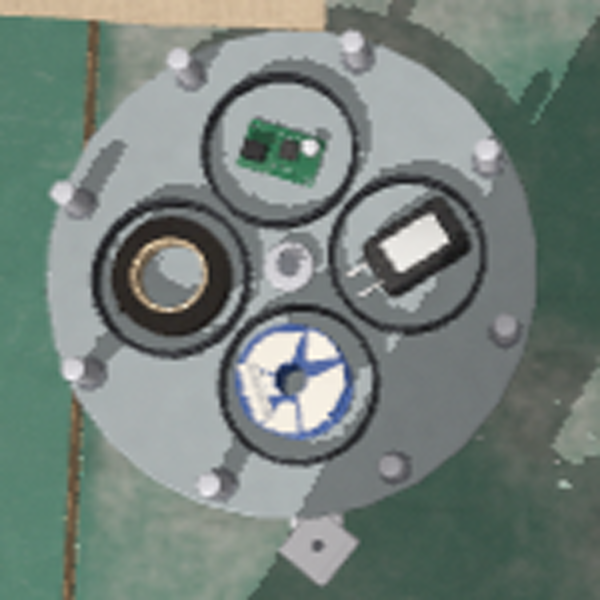

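View pics/p8s.png

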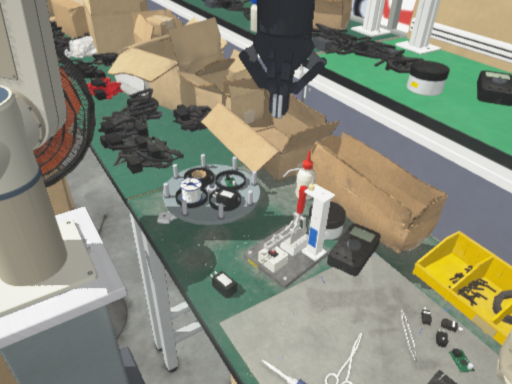

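```bash
python3 - <<'E'
from h import *
t=cam('top')
Z=lambda u,v,z: ray(t,(u+.5)/4+140-.5,(v+.5)/4+155-.5,z)[:2]
pegs=np.array([Z(u,v,.07) for u,v in[(177,58),(351,43),(486,149),(504,325),(393,464),(209,483),(73,368),(62,190)]])
A=np.c_[2*pegs,np.ones(8)];s=np.linalg.lstsq(A,(pegs**2).sum(1),rcond=None)[0];c2=s[:2];print('C',c2,np.sqrt(s[2]+c2@c2))
d=pegs-c2;a=np.degrees(np.arctan2(d[:,1],d[:,0]))%45;print(a.round(1),a.mean())
c=(C+c2)/2
tip=Z(320,587,.012);print('tip',tip)
for nm,tt in(('tip',tip),('sides',(Z(279,549,.012)+Z(358,544,.012))/2)):
  ux=-(tt-c)/np.hypot(*(tt-c));uy=np.array([-ux[1],ux[0]])
  print(nm,np.hypot(*(tt-c)))
  for n,u,v,z in[('cup rim',299,383,.044),('reel top',293.5,381,.077)]:
    q=Z(u,v,z)-c;print(n,'foot x,y',q@ux,q@uy)
E
```

```text
C [0.44516452 0.01794754] 0.11564301308376698
[28.6 28.3 28.5 28.4 29.6 28.8 28.6 28.1] 28.592050461606256
tip [0.28374316 0.0007342 ]
tip 0.1625481670342118
cup rim foot x,y -0.06084146916007574 -0.0008531948753849925
reel top foot x,y -0.06234874425499594 -0.0017244930936657246
sides 0.14231332019364756
cup rim foot x,y -0.06084554829898946 -0.00048121019021920544
reel top foot x,y -0.06235812211248339 -0.0013432770412686497
```

```bash
python3 -c "
from rig import bot
print(bot.job_done())"
```

```text
the job is handed in; nothing more can be done
None
```

The solder reel now stands squarely behind the pointer, and the job was handed in at about 21 s of the 64 s allowed. I pushed the pegs round with the shut fingers in two slow clockwise strokes on the right side, about 159° in all. I finished with a 4 mm nudge, then lifted the hand clear and moved it well to the right.

Last checks, from the camera pictures before handing in:

| Check | Measured | Limit |
|---|---|---|
| Cup centre off the pointer's line | about 1 mm | 11 mm |
| Reel centre off the pointer's line | about 1.5 mm | 14 mm |
| Cup centre along the pointer's line (foot frame x) | −61 mm | below −40 mm |
| Reel centre along the pointer's line (foot frame x) | −62 mm | below −40 mm |

- **Turntable:** the peg positions put the reel's cup at −173.9° and the pointer at −174°, so the two methods agree.
- **Goods:** all four appear to stand flat in their cups.
- **Bystanders:** the bottle and the wall adapter look unmoved. I judged this by eye and did not measure it again.
- **Forces:** the contact-force readings at the end of each move stayed at about 3 N or less.

No check failed or disagreed.

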